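Line up the quarter-turn fastener and hold the slide stainer's cover shut

TASK

The slide stainer's blue service cover has to be held shut for its closing test. Turn the black quarter-turn fastener clockwise until its yellow key bar lines up with the slot in the cover, then with the closed fingers press the cover down gently on its orange pad until it sits fully home, flush with the rim all round, and keep it pressed: finish while still holding it down, because its springs lift it as soon as you let go. Leave everything else on the bench where it stands.

Things in the scene. Friction and masses are not known exactly. Their poses are not given: they have to be found in the camera images.
- housing: cream slide stainer, fixed; origin on the table under the centre of the well in its top, z up, x and y along the well's short and long sides. Well 133 mm (x) by 213 mm (y) inside; rim 10 mm thick, top at z = 72 mm; side deck of that height at y = 116 to 191 mm. Inside, a ledge at z = 58 mm stops the cover and four spring plungers carry it 10 mm above the ledge.
- panel: blue cover, loose plate 130 (x) by 210 (y) by 14 mm, about 0.3 kg, 1.5 mm play in the well; origin at the centre of its underside, axes as the housing's. On its springs its top is at z = 82 mm; fully home, at 72 mm. Its slot, 17 mm wide, 80 mm long along y, is centred at (0, -55) mm, with an eye 40 mm across in the middle through which the fastener's grip stands up.
- panel_pad (a point): centre of the orange pad, a flat disc 50 mm across on the cover's top, at (0, 12) mm of the cover, 67 mm from the fastener's axis; the place to press. The springs and the cover's weight leave 2 to 4 N to push at first and 6 to 8 N when home; press with 10 to 20 N.
- fastener (a joint): angle of the fastener (rad), growing clockwise from above. At 0 its bars lie along the housing's x (across the slot); at pi/2 = 1.571 along the slot, and the key fits through it with about 0.1 rad to spare. No stop at pi/2 (stops at 0 and 2.4). Starts at 0.1 to 0.75; friction (0.05 N m) keeps it where it is left. Not aligned, the key stops the cover 7 mm above the ledge.
- fastener_grip (a point): on the fastener's vertical axis, at (0, -55) mm of the housing, 104 mm above the table, in the black grip bar; x along the bars. The grip bar is 34 mm long, 10 mm wide, its top at z = 116 mm (34 mm above the resting cover), with a yellow line on top. The yellow key bar, 72 by 8 mm, lies parallel below the cover, top at z = 65 mm, and turns with it.
- oil_bottle: small amber oil bottle with a black cap (28 mm across, 62 mm tall) standing on the housing's side deck; to be left alone; origin at the centre of its underside
- slide_box: closed red slide box, 100 x 75 x 35 mm, on the table beside the fastener end of the housing; to be left alone; origin at the centre of its underside
- slide_box2: second closed red slide box, 75 x 100 x 35 mm, beyond the housing on the left; to be left alone; origin at the centre of its underside
- tube_rack: white and blue tube rack, 100 x 220 x 75 mm, with four purple-capped tubes rising to 108 mm, to the robot's right; to be left alone; origin at the centre of its underside
- reagent: amber reagent bottle, 70 mm across, 160 mm tall, to the robot's left; to be left alone; origin at the centre of its underside
- stain_jar: glass staining jar with a green cap, 60 mm across, 80 mm tall, to the robot's left; to be left alone; origin at the centre of its underside
- tally: cream cell-tally keyboard, 80 x 160 x 35 mm, to the robot's right; to be left alone; origin at the centre of its underside
There are look-alikes about, which are no part of the job. There is more than one size of the panel; the job needs the larger.

How it is judged:
By the outcome, as a careful person would: the job done as asked, in the order asked, and still so for the second after the job is handed in, while the arm keeps its last pose, push and grip.
It also fails if it takes over 40 s, if anything falls off the work surface, if the arm or the gripper's body presses on something with over 40 N, if the wrist force passes 120 N, or if a joint passes its speed limit or range.

ROBOT

A 6-joint arm with a two-finger parallel gripper is mounted at the origin on the work surface. World frame = base frame: x ahead of the robot, y to its left, z up, the work surface at z = 0. Lengths are in m, angles in rad, forces in N, time in s.
With the tool pointing down it reaches from about 0.3 to 0.825 m from the base axis. Payload 5.4 kg.
Tool frame: the origin (TCP) lies at the very end of the fingers, on their centre line; the grasp point (between the pads) lies 19 mm behind it; z points along the fingers, x is the direction in which the jaws open and shut, and the axes are right-handed (so a half turn about z gives the same grasp; the last joint's range is limited). The gripper opens to 92 mm and grips with 3 to 60 N. Pads are 20 mm wide; open, the fingers measure 128 mm over their backs; the gripper's body (75 mm by 189 mm) begins 69 mm behind the grasp point.
Start: joints at [-1.537, 0.158, 1.597, -0, 1.386, -0.21], TCP at [0.139, -0.558, 0.215] pointing down, gripper open.
Joint ranges: [-2.91, 2.91], [-0.94, 2.29], [0.18, 2.7], [-1.29, 4.43], [0.17, 2.64], [-3, 3]. Speed limits (rad/s): [2.57, 2.57, 3.14, 3.14, 3.14, 3.14].

INTERFACE

Orientations are given as a rotation vector (axis times angle).
In Python, from workcell import bot gives the robot as it stands. Calls block until the motion is done:
- bot.goto(position, orientation): joint-space move of the TCP to a pose.
- bot.line_to(position, rot=None, max_speed=0.15): straight line of the TCP; rot=None keeps the orientation; max_speed is the mean speed in m/s.
- bot.set_joints(angles): joint-space move.
- bot.set_gripper(opening, newtons=None): opening from 0.0 (shut) to 1.0 (fully open); newtons is the grip in N (None keeps the last); returns when the fingers have stopped.
- bot.hold(seconds).
- bot.inverse_kinematics(position, orientation): joint angles nearest the present ones, or None.
- bot.read_camera(name): name is "side" or "top"; returns a dict with "pixels" (384x512x3 uint8, blue, green, red), "fx", "fy", "cx", "cy" (pixels), "R" (3x3) and "t" (3): a world point X has camera coordinates R X + t. Camera axes: x right, y down, z forward; pixel columns grow to the right and rows downward; lengths in m; the calibration is good to about 2 mm. A picture is of the moment at which its call begins. There is no depth.
A pose or a line that the arm cannot do raises bot.MotionError and nothing moves.
- bot.job_done(): hands the job in, once; it reports no verdict.
Readings, each from a call of its own:
- bot.current_clock(): time.
- bot.current_joints(): joint angles.
- bot.current_joint_vel(): joint speeds.
- bot.current_effort(): joint torques, N m.
- bot.current_ee_pos(): TCP position.
- bot.current_tool_rot(): TCP orientation.
- bot.current_contact_force(): force on the tool from outside, world axes, zero at the start.
- bot.current_ft_torque(): the same for the moment, N m.
- bot.current_opening(): opening from 0.0 (shut) to 1.0 (fully open).
Only numpy, scipy, OpenCV 4.12 (cv2) and the standard library are available. Lean on these libraries where they do the work, as an engineer would, in place of code of your own. Each camera call takes 0.05 s, during which the arm holds its last target.

## Working session

There is one attempt and no reset: what is moved stays moved. The work goes in short steps, each a Python script; the robot and the scene stay as the last script left them, time stands still between calls to the robot, and variables do not carry over. Pictures are saved under pics/ and viewed, and the job is handed in when it is done.

```bash
mkdir -p pics; ls
python3 - <<'E'
from workcell import bot
import cv2
for n in ("top","side"):
    d=bot.read_camera(n); cv2.imwrite(f"pics/{n}0.png",d["pixels"])
    print(n,d["fx"],d["fy"],d["cx"],d["cy"],d["R"],d["t"])
print(bot.current_clock(),bot.current_tool_rot(),bot.current_opening())
E
```

```text
pics
top 470.87803307873554 470.87803307873554 254.0240936041775 194.60612117468045 [[-0.02121001 -0.99948911 -0.02390933]
 [-0.98654616  0.02480085 -0.1615908 ]
 [ 0.16210121  0.02016032 -0.98656817]] [0.01684196 0.55755246 1.55355018]
side 443.0609704466087 443.0609704466087 254.55404628405702 193.1495796906466 [[-0.82582265 -0.56392634  0.00200701]
 [-0.37741291  0.550038   -0.7449951 ]
 [ 0.41901843 -0.6159913  -0.66706692]] [0.41795046 0.27968365 1.13886664]
0.1 [-2.47411756e+00  1.93402811e+00  1.62856855e-03] 1.002268779908313
```

View pics/top0.png

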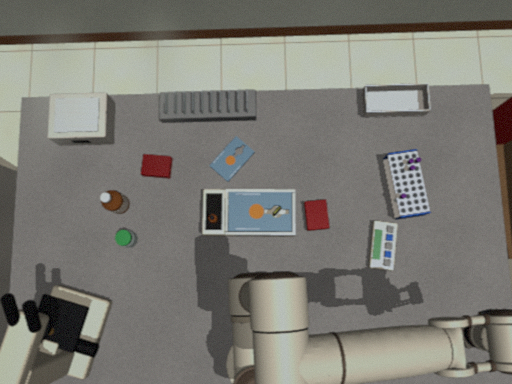

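View pics/side0.png

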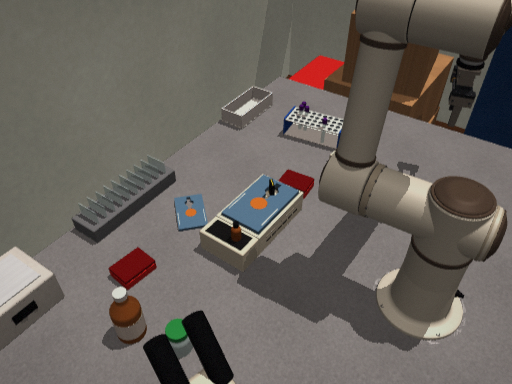

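The top view shows the large cover at about (262,212), its orange pad near (257,212) and the fastener near (277,210). The oil bottle on the deck is near (213,217). The small look-alike cover is at (232,159). Next I'll zoom in.

```bash
cat > h.py <<'E'
import numpy as np, cv2
from workcell import bot
def ray(d,u,v,z):
    R=np.array(d["R"]);t=np.array(d["t"]);c=-R.T@t
    r=R.T@np.array([(u-d["cx"])/d["fx"],(v-d["cy"])/d["fy"],1.])
    return c+r*(z-c[2])/r[2]
def proj(d,X):
    p=np.array(d["R"])@np.array(X)+np.array(d["t"]); return d["fx"]*p[0]/p[2]+d["cx"],d["fy"]*p[1]/p[2]+d["cy"]
def crop(d,u0,v0,u1,v1,s,fn):
    cv2.imwrite(fn,cv2.resize(d["pixels"][v0:v1,u0:u1],None,fx=s,fy=s,interpolation=cv2.INTER_CUBIC))
def down(psi):  # tool down, jaw x axis at angle psi in world xy
    from scipy.spatial.transform import Rotation as Ro
    c,s=np.cos(psi),np.sin(psi)
    return Ro.from_matrix(np.array([[c,s,0],[s,-c,0],[0,0,-1]])).as_rotvec()
E
python3 - <<'E'
from h import *
d=bot.read_camera("top"); crop(d,195,180,335,245,5.7,"pics/t1.png")
s=bot.read_camera("side"); crop(s,190,160,320,275,5,"pics/s1.png")
for n,c in (("top",d),("side",s)):
    im=c["pixels"]; hsv=cv2.cvtColor(im,cv2.COLOR_BGR2HSV)
    for nm,lo,hi in (("orange",(5,150,120),(18,255,255)),("yellow",(20,110,110),(35,255,255)),("blue",(95,60,80),(115,255,255)),("cream",(12,15,140),(35,90,255))):
        m=cv2.inRange(hsv,lo,hi)
        k,l,st,ce=cv2.connectedComponentsWithStats(m)
        for i in range(1,k):
            if (st[i,4]>20 or nm=="yellow"): print(n,nm,st[i],ce[i].round(2))
E
```

```text
top orange [227 156   7   8  47] [230.02 159.83]
top orange [250 205  13  13 139] [255.94 210.98]
top yellow [274 210   3   3   5] [275.2 211.2]
top blue [210 137  44  44 700] [231.31 158.69]
top blue [388 149  29   6  63] [401.79 151.44]
top blue [ 229  193   63   38 1793] [258.71 211.55]
top blue [400 211  31   7  76] [415.08 214.28]
top blue [386 234   7   7  46] [389.07 237.07]
top blue [385 251   6   7  39] [387.62 253.77]
top cream [330  30 182  54 689] [426.45  42.2 ]
top cream [169  37 129  45 401] [249.42  47.44]
top cream [135  40  30  49 217] [153.29  55.31]
top cream [299  40  30   4  55] [313.84  41.55]
top cream [ 38  42  96  24 261] [88.43 49.38]
top cream [  0  44  35   9 138] [21.82 48.94]
top cream [413  51   7  34  87] [415.06  67.74]
top cream [30 53  3 14 40] [31.   59.32]
top cream [220  53   3  37  92] [220.93  73.36]
top cream [349  63   3  15  37] [350.03  70.54]
top cream [29 68  3 14 30] [30.07 74.63]
top cream [ 47  69  60  69 373] [ 93.56 108.65]
top cream [28 83  3 15 37] [29.05 90.84]
top cream [ 48  93  22  21 121] [55.19 99.97]
top cream [  0 110  21 
[... 1174 characters left out ...]
 [271.5 181.5]
side blue [284 106  12  14  31] [289.   112.29]
side blue [ 222  175   76   57 1709] [259.55 203.54]
side blue [174 194  33  36 722] [190.14 211.72]
side cream [417   0  87  15 717] [470.03   4.61]
side cream [305 124  16   7  33] [313.15 127.45]
side cream [324 128  14   8  29] [330.34 132.07]
side cream [358 171   9   6  30] [362.3 172.9]
side cream [200 173 103  83 832] [243.51 224.98]
side cream [378 173  55  41 847] [412.68 192.72]
side cream [475 205  29  34 404] [491.92 222.86]
side cream [  0 246  53  70 904] [ 25.04 276.21]
side cream [375 268  25  21 226] [387.42 278.48]
side cream [423 297  41  41 732] [446.68 321.5 ]
side cream [189 373  25  11 172] [199.3  379.36]
```

View pics/t1.png

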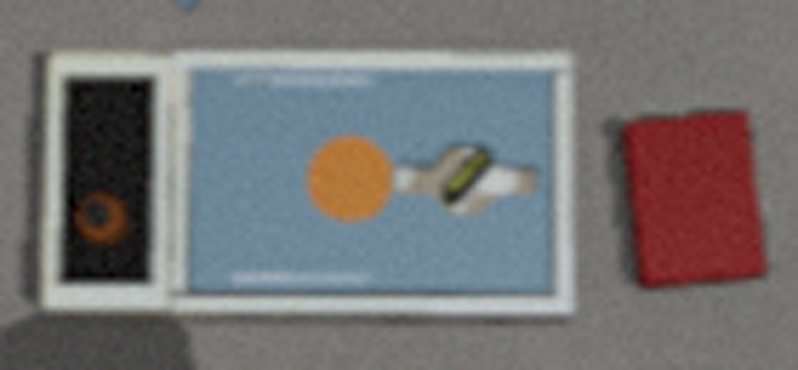

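View pics/s1.png

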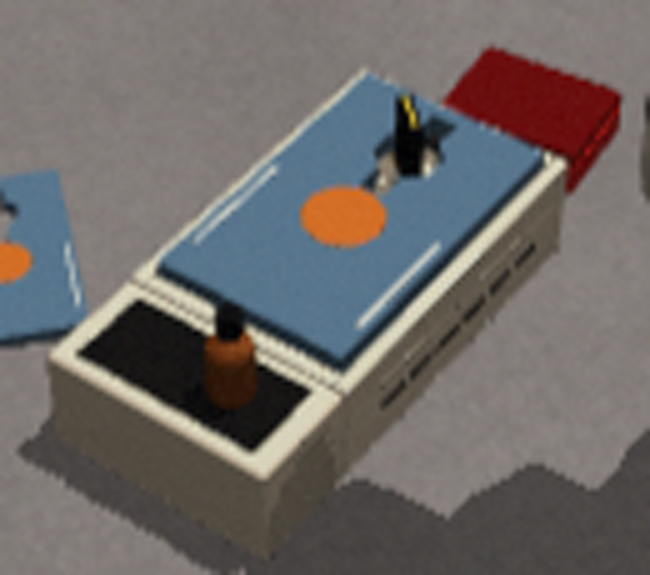

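The side view confirms it: the grip bar stands in the eye of the slot, skewed, and the yellow line runs from (447,200) to (488,152) in the top zoom. Next I'll measure positions.

```bash
cat >> h.py <<'E'
def ymask(im):  # yellowness weights
    f=im.astype(float); return np.clip(np.minimum(f[...,1],f[...,2])-f[...,0]-30,0,None)
E
python3 - <<'E'
from h import *
d=bot.read_camera("top"); s=bot.read_camera("side")
def comp(c,lo,hi,box):
    hsv=cv2.cvtColor(c["pixels"],cv2.COLOR_BGR2HSV); m=cv2.inRange(hsv,lo,hi)
    z=np.zeros_like(m);u0,v0,u1,v1=box;z[v0:v1,u0:u1]=m[v0:v1,u0:u1]; return z
# pad
for c,b in((d,(245,200,270,225)),(s,(245,190,272,215))):
    mm=cv2.moments(comp(c,(5,120,90),(18,255,255),b),True); print("pad",ray(c,mm["m10"]/mm["m00"],mm["m01"]/mm["m00"],.082))
# blue cover rect
m=comp(d,(95,50,60),(118,255,255),(226,188,296,236)); P=np.argwhere(m>0)[:,::-1]
W=np.array([ray(d,u,v,.082)[:2] for u,v in P]).astype(np.float32)
r=cv2.minAreaRect(W*1000); print("cover",r)
m2=comp(s,(95,50,60),(118,255,255),(215,168,302,240)); P=np.argwhere(m2>0)[:,::-1]
W=np.array([ray(s,u,v,.082)[:2] for u,v in P]).astype(np.float32); print("cover side",cv2.minAreaRect(W*1000))
# yellow line
for c,b in((d,(268,204,284,220)),(s,(266,174,278,190))):
    w=ymask(c["pixels"]);u0,v0,u1,v1=b; k=np.argwhere(w[v0:v1,u0:u1]>0)
    X=np.array([ray(c,u0+q[1],v0+q[0],.116)[:2] for q in k]); ww=np.array([w[v0+q[0],u0+q[1]] for q in k])
    mu=(X*ww[:,None]).sum(0)/ww.sum(); C=((X-mu)*ww[:,None]).T@(X-mu)/ww.sum()
    e,V=np.linalg.eigh(C); a=V[:,1]; print("line",mu,np.sqrt(e)*1000,"ang",np.degrees(np.arctan2(a[1],a[0])),len(k))
# housing corners from zoom t1
for q in((47,52),(40,310),(574,53),(574,313)): print("corner",ray(d,(q[0]+.5)/5.7-.5+195,(q[1]+.5)/5.7-.5+180,.072))
E
```

```text
pad [ 0.49717488 -0.00220482  0.082     ]
pad [ 0.49647404 -0.00502195  0.082     ]
cover ((496.88275146484375, -14.095970153808594), (207.7232666015625, 126.47415924072266), 88.5521469116211)
cover side ((492.8148498535156, -16.06707000732422), (212.75888061523438, 133.50350952148438), 88.43038940429688)
line [ 0.49366803 -0.06786529] [1.33424913 6.72590588] ang 133.6480661186557 16
line [ 0.49452788 -0.07221404] [0.92615634 7.40062082] ang 133.2494243239377 11
corner [0.57780257 0.17468929 0.072     ]
corner [0.42607531 0.17930209 0.072     ]
corner [ 0.56933212 -0.1347939   0.072     ]
corner [ 0.41721039 -0.12941316  0.072     ]
```

The measurements agree: housing yaw is about -1.5°, the fastener is at (0.494, -0.070) and the pad at (0.497, -0.0035). The bar lies at about -45°, so the jaws go to about +45° and then turn to -1.5°.

Run:
```python
from h import *
for base in (0,180,-180):
  for a in (45,20,-1.5,-6):
    for z in (.2,.089):
      q=bot.inverse_kinematics([.4945,-.0703,z],down(np.radians(a+base)))
      print(base,a,z,None if q is None else np.round(q,2))
```

```text
0 45 0.2 [-0.38 -0.03  1.82 -0.    1.35 -1.17]
0 45 0.089 [-0.38  0.1   1.92 -0.    1.12 -1.17]
0 20 0.2 [-0.38 -0.03  1.82 -0.    1.35 -0.73]
0 20 0.089 [-0.38  0.1   1.92 -0.    1.12 -0.73]
0 -1.5 0.2 [-0.38 -0.03  1.82 -0.    1.35 -0.36]
0 -1.5 0.089 [-0.38  0.1   1.92 -0.    1.12 -0.36]
0 -6 0.2 [-0.38 -0.03  1.82 -0.    1.35 -0.28]
0 -6 0.089 [-0.38  0.1   1.92 -0.    1.12 -0.28]
180 45 0.2 [-0.38 -0.03  1.82 -0.    1.35  1.97]
180 45 0.089 [-0.38  0.1   1.92 -0.    1.12  1.97]
180 20 0.2 [-0.38 -0.03  1.82 -0.    1.35  2.41]
180 20 0.089 [-0.38  0.1   1.92 -0.    1.12  2.41]
180 -1.5 0.2 [-0.38 -0.03  1.82  0.    1.35  2.78]
180 -1.5 0.089 [-0.38  0.1   1.92  0.    1.12  2.78]
180 -6 0.2 [-0.38 -0.03  1.82  0.    1.35  2.86]
180 -6 0.089 [-0.38  0.1   1.92  0.    1.12  2.86]
-180 45 0.2 [-0.38 -0.03  1.82 -0.    1.35  1.97]
-180 45 0.089 [-0.38  0.1   1.92 -0.    1.12  1.97]
-180 20 0.2 [-0.38 -0.03  1.82  0.    1.35  2.41]
-180 20 0.089 [-0.38  0.1   1.92  0.    1.12  2.41]
-180 -1.5 0.2 [-0.38 -0.03  1.82  0.    1.35  2.78]
-180 -1.5 0.089 [-0.38  0.1   1.92  0.    1.12  2.78]
-180 -6 0.2 [-0.38 -0.03  1.82  0.    1.35  2.86]
-180 -6 0.089 [-0.38  0.1   1.92  0.    1.12  2.86]
```

Run:
```python
from h import *
P=[.4945,-.0703]
bot.goto(P+[.21],down(np.radians(45))); 
bot.line_to(P+[.091],max_speed=.12)
print(bot.current_clock(),bot.current_contact_force(),bot.current_ee_pos())
s=bot.read_camera("side"); crop(s,190,130,320,245,5,"pics/s2.png")
bot.set_gripper(0.35,10); print(bot.current_opening(),bot.current_contact_force())
bot.set_gripper(0.0,10)
print(bot.current_clock(),bot.current_opening(),bot.current_contact_force(),bot.current_ft_torque())
s=bot.read_camera("side"); crop(s,190,130,320,245,5,"pics/s3.png")
```

```text
3.6 [ 0.063009    0.07976567 -0.76470494] [ 0.49517954 -0.07061949  0.09183693]
0.35060212660939816 [-0.17290505 -0.02045103  0.08874252]
5.0833 0.10765690465138687 [ 0.88084528  1.07306533 -1.06877049] [ 0.11988852 -0.25137462 -0.02537632]
```

View pics/s3.png

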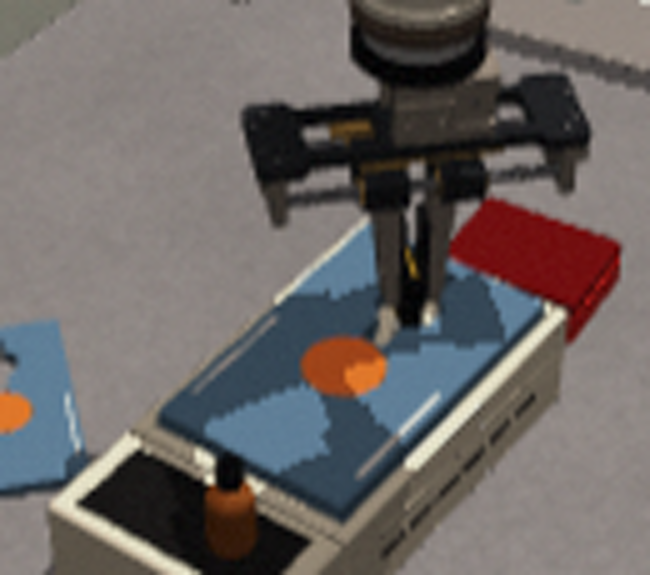

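The bar is held: the opening reads 9.9 mm against a 10 mm bar, and the fingertips straddle it clear of the cover. Next I'll turn it clockwise.

Run:
```python
from h import *
bot.set_gripper(0.0,25)
p=bot.current_ee_pos(); print(p,bot.current_contact_force())
for a in (30,14,-1.5):
    bot.set_joints(bot.inverse_kinematics(p,down(np.radians(a))))
    print(a,bot.current_clock(),bot.current_opening(),np.round(bot.current_contact_force(),2),np.round(bot.current_ft_torque(),3),bot.current_ee_pos())
from scipy.spatial.transform import Rotation as Ro
X=Ro.from_rotvec(bot.current_tool_rot()).as_matrix()[:,0]; print(np.degrees(np.arctan2(X[1],X[0])))
bot.set_gripper(0.35); p=np.array(p)
bot.line_to([p[0],p[1],.18])
bot.set_gripper(0.0)
# stand back toward robot / side for a look
bot.goto([.40,.22,.25],down(np.radians(-1.5)))
print(bot.current_clock())
d=bot.read_camera("top"); s=bot.read_camera("side"); crop(d,195,180,335,245,5.7,"pics/t4.png"); crop(s,190,160,320,275,5,"pics/s4.png")
cv2.imwrite("pics/t4f.png",d["pixels"])
```

```text
[ 0.49459113 -0.07018522  0.09099039] [ 1.61708384  0.62242861 -0.68682724]
30 5.7083 0.1067221507892453 [ 2.36  1.24 -1.64] [ 0.301 -0.498 -0.036] [ 0.49482066 -0.07001786  0.09099932]
14 6.0833 0.11114250642651255 [ 4.27  2.31 -2.75] [ 0.478 -0.935 -0.029] [ 0.49505401 -0.06995263  0.09102542]
-1.5 6.45 0.10456889659760515 [ 5.38  2.86 -4.12] [ 0.504 -1.104 -0.01 ] [ 0.49533851 -0.06995543  0.0910504 ]
-1.2535463748468778
9.4917
```

View pics/t4.png

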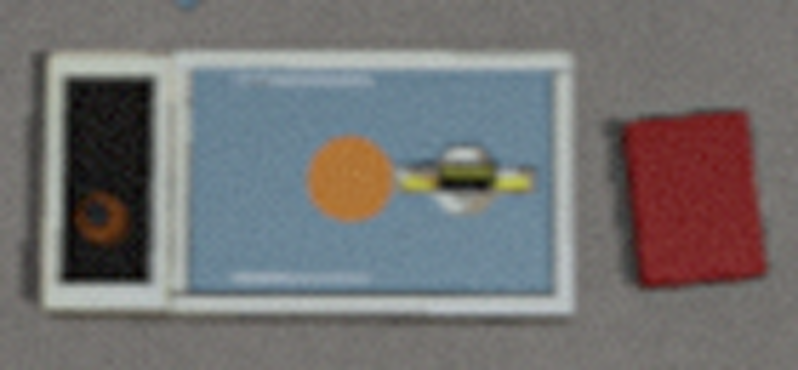

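View pics/s4.png

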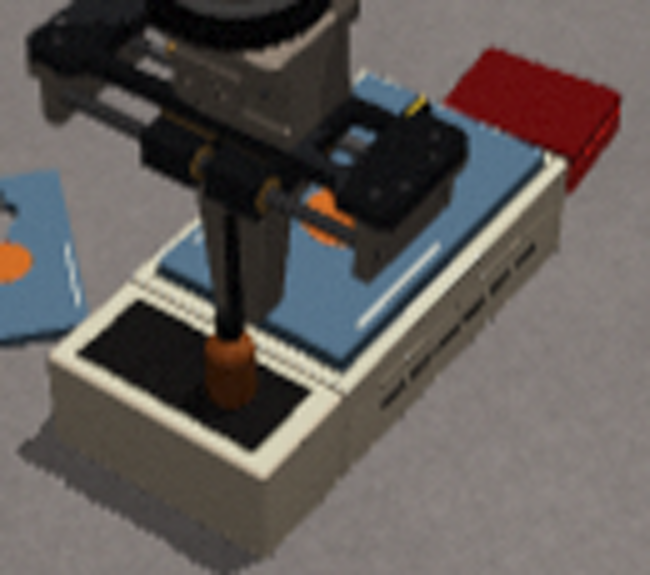

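The key bar now shows as yellow along the slot, from (400,182) to (533,181) in the zoom. I'll check its angle numerically, then press the pad.

Run:
```python
from h import *
d=bot.read_camera("top"); w=ymask(d["pixels"])
k=[(v,u) for v in range(206,218) for u in range(264,292) if w[v,u]>0 and (u<271 or u>281)]
X=np.array([ray(d,u,v,.065)[:2] for v,u in k]); ww=np.array([w[v,u] for v,u in k])
mu=(X*ww[:,None]).sum(0)/ww.sum(); C=((X-mu)*ww[:,None]).T@(X-mu)
e,V=np.linalg.eigh(C);a=V[:,1]; print("key",mu,np.degrees(np.arctan(a[1]/a[0])),np.ptp(X,axis=0),len(k))
P=[.4968,-.0036]
bot.goto(P+[.14],down(np.radians(-1.5))); bot.line_to(P+[.09],max_speed=.1); bot.hold(.3)
f0=np.array(bot.current_contact_force()); print("f0",f0,bot.current_ee_pos(),bot.current_opening())
z=.086
while z>.060:
    bot.line_to(P+[z],max_speed=.03)
    f=np.array(bot.current_contact_force())-f0; e=bot.current_ee_pos()
    print(round(z,4),np.round(e,4),np.round(f,2),round(bot.current_clock(),2))
    if f[2]>11: break
    z-=.002 if f[2]<4 else .001
```

```text
key [ 0.49501374 -0.07079783] 88.50485770670385 [0.00831839 0.07329171] 33
f0 [-0.75452354  0.65995157 -0.05587302] [ 0.49721555 -0.00370483  0.09055638] 0.0037626424524268547
0.086 [ 0.4965 -0.0036  0.0857] [ 0.03 -0.96  0.05] 11.92
0.084 [ 0.4967 -0.0036  0.0838] [0.41 0.2  0.12] 12.17
0.082 [ 0.4972 -0.0037  0.0824] [ 0.77 -0.64  2.18] 12.42
0.08 [ 0.4972 -0.0037  0.0803] [ 0.92 -0.22  4.5 ] 12.67
0.079 [ 0.4972 -0.0037  0.0792] [1.17 0.71 4.74] 12.92
0.078 [ 0.4972 -0.0037  0.0782] [2.16 0.17 5.06] 13.17
0.077 [ 0.4971 -0.0036  0.0772] [2.56 0.25 4.55] 13.42
0.076 [ 0.4971 -0.0036  0.0763] [ 2.91 -0.66  5.1 ] 13.67
0.075 [ 0.4972 -0.0036  0.0753] [ 2.12 -0.68  6.79] 13.92
0.074 [ 0.4972 -0.0036  0.0744] [1.52 0.18 6.14] 14.17
0.073 [ 0.4972 -0.0036  0.0734] [0.89 0.13 6.31] 14.42
0.072 [ 0.4972 -0.0037  0.0725] [1.32 0.84 7.82] 14.67
0.071 [ 0.4972 -0.0037  0.0723] [-1.93  0.5  13.7 ] 14.92
```

Run:
```python
from h import *
for i in range(3):
    bot.hold(.4); print(bot.current_clock(),np.round(bot.current_contact_force(),2),bot.current_ee_pos())
s=bot.read_camera("side"); crop(s,190,130,320,245,5,"pics/s5.png")
d=bot.read_camera("top"); crop(d,195,180,335,245,5.7,"pics/t5.png")
```

```text
15.3167 [-1.54  1.09 14.  ] [ 0.49722818 -0.00371261  0.07234697]
15.7167 [-1.64  0.25 14.59] [ 0.49722944 -0.00372075  0.07235071]
16.1167 [-2.05  0.99 13.55] [ 0.49723624 -0.0037199   0.07235558]
```

View pics/s5.png

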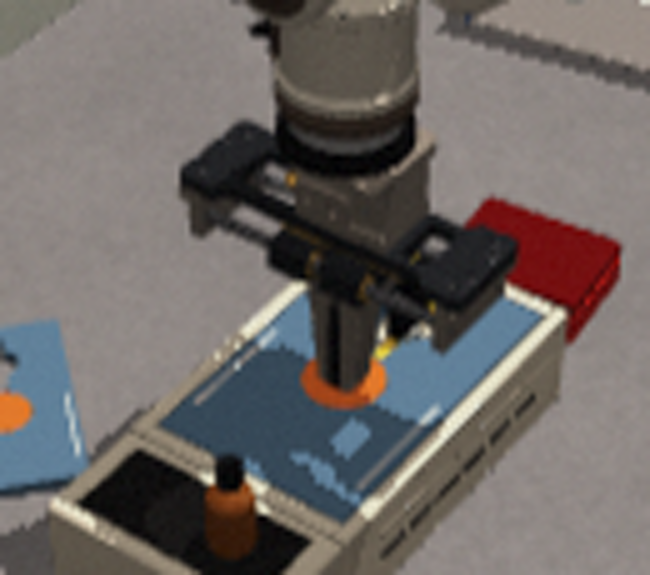

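View pics/t5.png

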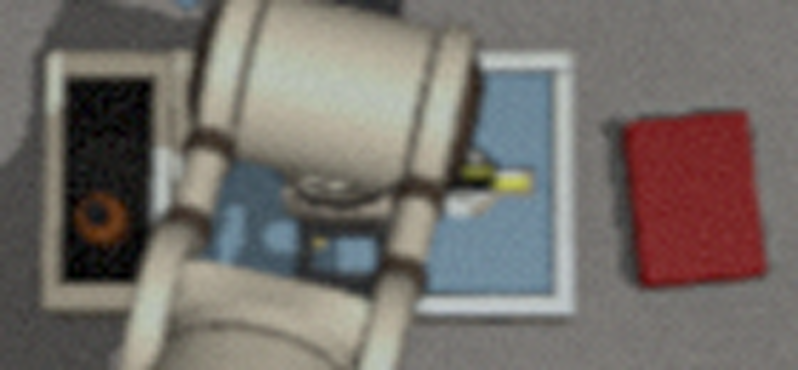

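The side view shows the cover's dark edge gone and the blue level with the cream rim. The fingertips are on the pad at (343,385), and the oil bottle and red box haven't moved.

```bash
python3 -c "
from workcell import bot
print(bot.current_contact_force(),bot.current_clock()); bot.job_done()"
```

```text
[-2.44714852  2.78302686 12.73600692] 16.2167
the job is handed in; nothing more can be done
```

I turned the fastener clockwise to line its key bar up with the slot, pressed the cover home on its orange pad, and handed the job in at about 16 s while still holding it down.

- **Fastener:** I gripped the bar at the larger cover (9.9 mm opening against a 10 mm bar) and turned it about 45°. The key bar then measured 88.5° in the world frame, the same as the slot's direction.
- **Press:** The force rose from about 2 N to 8 N, then jumped to about 14 N at a fingertip height of 72.3 mm. That fits the expected 72 mm for fully home, and it held steady for over a second. The last reading before hand-in was 12.7 N.
- **Flush:** The last side picture showed the cover level with the rim wherever it could be seen. The arm hid part of the top view, so I couldn't check the whole rim from above.
- **Everything else:** The oil bottle and the nearest red slide box looked unmoved. I didn't re-measure the other items.

No check failed. The two cameras disagreed by 3 to 4 mm along y, for both the pad and the fastener. I used points between the two, checked against the given 67 mm spacing.

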